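# Restock the packing-table caddy

### The arm

A 6-joint arm with a two-finger parallel gripper is mounted at the origin on the work surface. World frame = base frame: x ahead of the robot, y to its left, z up, the work surface at z = 0. Lengths are in mm, angles in rad, forces in N, time in s.
With the tool pointing down it reaches from about 350 to 775 mm from the base axis. Payload 7.3 kg.
Tool frame: the origin (TCP) lies midway between the tips of the shut fingers; the grasp point (between the pads) lies 19 mm behind it; z points along the fingers, y is the direction in which the jaws open and shut (so a half turn about z gives the same grasp; the last joint's range is limited). The gripper opens to 92 mm and grips with 3 to 60 N. Pads are 19 mm wide; open, the fingers measure 130 mm over their backs; the gripper's body (75 mm by 190 mm) begins 47 mm behind the grasp point.
Start: joints at [0.989, 0.342, 1.524, -0, 1.275, -0.146], TCP at [221.612, 475.958, 194.341] pointing down, gripper open.
Joint ranges: [-2.53, 2.53], [-0.77, 2.02], [0.04, 2.7], [-1, 4.14], [0.28, 2.66], [-3.11, 3.11]. Speed limits (rad/s): [2.57, 2.57, 3.14, 3.14, 3.14, 3.14].

### API

Orientations are given as [roll, pitch, yaw] about the fixed x, y, z axes, in that order (R = Rz(yaw) Ry(pitch) Rx(roll)).
In Python, from plant import sensors, imaging, ticket gives the robot as it stands. The module is installed in compiled form; this text tells all that it offers.
- The arm moves only by the tool arm_command, never from a script. Its argument "increments" is one flat list of numbers, 5 for each row, row after row: the closure, from 0 (fully open) to 1 (shut), then the shift along the tool's x, y, z in mm, then the turn about the tool's z in degrees. In form: [hand, dx, dy, dz, spin, hand, dx, dy, dz, spin, ...]. A call has 1 to 20 rows; each row is the pose to reach, as a shift and turn from the pose commanded when the call began, along the tool's axes at that moment; what a row does not reach only later rows make up. A row lasts 1/8 s, in which the tool goes at most 62.5 mm and 10.7 degrees, less where a joint would pass 70% of its speed; a pose out of reach is approached as far as the arm can. A call with a gripper value outside its range is refused whole. The fingers move at their own pace and stop on an object; the grip force is fixed at half the most. Time passes only in rows, so rows that repeat a pose let the fingers close. It gives the time, the measured TCP pose, the force and the opening at its end, in the units of the state.
- sensors.get_obs(): the state, without advancing time (a new reading comes with each control period).
- imaging.capture(name): name is "scene" or "top" or "wrist"; returns the picture (384x512x3 uint8, blue, green, red); there is no depth.
- imaging.calibration(name): a dict with "fx", "fy", "cx", "cy" (pixels), "world_to_cam" (4x4, takes a point from world to camera coordinates); the wrist camera has in their place "hand_eye" (4x4, takes a point from camera to tool coordinates, whose origin is the TCP and whose axes are the flange's). Camera axes: x right, y down, z forward; pixel columns grow to the right and rows downward; lengths in mm; the calibration is good to about 2 mm. A picture is of the moment at which its call begins: read the wrist's pose just before it. calibration takes no time and is no camera call.
- ticket.close_job(): hands the job in, once; it reports no verdict.
The state is a dict: "time": time; "joint_positions": joint angles; "dq": joint speeds; "tau": joint torques, N m; "tool_pos": TCP position; "tcp_rot": TCP orientation; "contact_force": force on the tool from outside, world axes, zero at the start; "moment": the same for the moment, N m; "grip_width": finger opening in mm.
Only numpy, scipy, OpenCV 4.12 (cv2) and the standard library are available. Lean on these libraries where they do the work, as an engineer would, in place of code of your own. Each camera call takes 0.05 s, during which the arm holds its last target. There are 200 camera calls.

### The job

Put the packing things back in the plywood caddy: the wide roll of tape over the spindle's post and down on its disc, the narrow roll over the post on top of it, the rubber stamp standing on its foot in the square pot, and the large stapler standing on its base, lengthwise, in the long trough. Leave the bare cardboard tape core, the loose drawer knob and the small stapler where they lie.

Things in the scene. Friction and masses are not known exactly. Their poses are not given: they have to be found in the camera images.
- tape_wide: Full wide roll of brown packing tape, lying flat: a ring 64 mm outside, 38 mm hole (13 mm thick wall), 48 mm tall. Origin: centre of the underside; z up along the hole.
- tape_narrow: Full narrow roll of brown tape, lying flat: a ring 64 mm outside, 38 mm hole, 18 mm tall. Origin: centre of the underside; z up along the hole.
- stamp: Wooden rubber stamp standing on its foot: oblong foot 46 x 30 mm (along its x and y), 16 mm tall, with a turned round handle above, 24 mm thick from 42 to 68 mm up and 78 mm tall in all. Origin: centre of the underside; z up the handle.
- stapler_large: The large desk stapler standing on its base, black and steel: base 130 mm long (its x) x 34 mm wide (its y), 48 mm tall; its upper arm is 26 mm wide from 26 to 48 mm up and nearly full length. Origin: centre of the underside; z up.
- core: Look-alike: used-up tape core, a bare thin-walled cardboard ring 64 mm outside, 54 mm hole, 48 mm tall, no tape on it. Stays where it is. Origin: centre of the underside.
- knob: Look-alike: loose wooden drawer knob standing on its round foot, 42 mm across the foot, 34 mm across the head, 58 mm tall. Stays where it is. Origin: centre of the underside.
- stapler_small: Look-alike: small stapler of the same make, 84 mm long (its x), 28 mm wide, 38 mm tall. Stays where it is. Origin: centre of the underside.
- spindle: Tape spindle: dark wooden disc 76 mm across, 10 mm thick (rolls rest on it), with an upright steel post 14 mm thick in its middle, top 84 mm up. Origin: centre of the underside, z up. Fixed on the floor (z 8 mm) of the caddy, a plywood tray 190 x 370 mm, rim 20 mm; spindle, pot and trough swap places, in a row 115 mm apart along their common y; x points roughly away from the robot.
- pot: Square grey plastic pot, open on top: 82 x 82 mm outside, 72 x 72 mm inside, walls 32 mm high; inner floor 5 mm above the origin. Origin: centre of the underside; z up. Fixed on the floor (z 8 mm) of the caddy, a plywood tray 190 x 370 mm, rim 20 mm; spindle, pot and trough swap places, in a row 115 mm apart along their common y; x points roughly away from the robot.
- trough: Long grey plastic trough, open on top: 164 mm (its x) x 72 mm (its y) outside, 154 x 62 mm inside, walls 20 mm high; inner floor 5 mm above the origin. Origin: centre of the underside; z up. Fixed on the floor (z 8 mm) of the caddy, a plywood tray 190 x 370 mm, rim 20 mm; spindle, pot and trough swap places, in a row 115 mm apart along their common y; x points roughly away from the robot.

How it is judged:
By the outcome, as a careful person would: the job done as asked, in the order asked, and still so for the second after the job is handed in, with the robot touching nothing.
It also fails if it takes over 112 s, if anything falls off the work surface, if the arm or the gripper's body presses on something with over 40 N, if the wrist force passes 120 N, or if a joint passes its speed limit or range.

## Working session

There is one attempt and no reset: what is moved stays moved. The work goes in short steps, Python scripts to look and compute and a tool call to move; the robot and the scene stay as the last step left them, time stands still between calls to the robot, and variables do not carry over. Pictures are saved under pics/ and viewed, about 12 in all and at most 16, crops included, and the job is handed in when it is done.

Besides the shell and the picture viewer there is one more tool, called after "Emit:" as a command line: name --argument value ..., lists and objects as JSON in quotes. arm_command: Moves the arm, as the interface text tells. Its arguments: {"type":"object","properties":{"increments":{"type":"array","items":{"type":"number"}}},"required":["increments"]}

```bash
mkdir -p pics; python3 - <<'E'
from plant import sensors, imaging
import cv2, numpy as np
np.set_printoptions(precision=4,suppress=True)
o=sensors.get_obs()
for k,v in o.items(): print(k,v)
for n in ["scene","top"]:
    cv2.imwrite(f"pics/{n}0.png",imaging.capture(n)); print(n,imaging.calibration(n))
print(imaging.calibration("wrist"))
E
```

```text
time 0.0
joint_positions [ 0.989   0.3427  1.525   0.      1.2754 -0.146 ]
dq [ 0.0007  0.0001 -0.0004  0.0002  0.002   0.001 ]
tau [ -0.0001 -43.1255 -24.4219   0.0717   0.0561  -0.0002]
tool_pos [221.3337 475.5423 193.6254]
tcp_rot [-3.14   -0.0003  2.7058]
contact_force [-0.4279  0.0357  0.1151]
moment [0.0351 0.0383 0.0068]
grip_width 91.78854883744222
scene {'fx': 418.7288339710544, 'fy': 418.7288339710544, 'cx': 250.99109846734504, 'cy': 188.598501731329, 'world_to_cam': array([[  -0.6775,    0.7356,    0.0005,  339.2719],
       [   0.4247,    0.3917,   -0.8162, -181.1359],
       [  -0.6006,   -0.5527,   -0.5778, 1551.9589],
       [   0.    ,    0.    ,    0.    ,    1.    ]])}
top {'fx': 414.79277098376883, 'fy': 414.79277098376883, 'cx': 250.39155656228593, 'cy': 196.8894544477566, 'world_to_cam': array([[   0.0137,   -0.9999,   -0.0065,   -5.4778],
       [  -0.9929,   -0.0128,   -0.1184,  498.837 ],
       [   0.1183,    0.0081,   -0.9929, 1128.7575],
       [   0.    ,    0.    ,    0.    ,    1.    ]])}
{'fx': 329.6177562830225, 'fy': 329.6177562830225, 'cx': 261.8646030397731, 'cy': 188.34972269276363, 'hand_eye': array([[  -0.0009,   -0.964 ,   -0.2658,   69.8745],
       [   1.    ,   -0.0009,   -0.0002,   -0.8724],
       [  -0.0001,   -0.2658,    0.964 , -190.4054],
       [   0.    ,    0.    ,    0.    ,    1.    ]])}
```

View pics/top0.png

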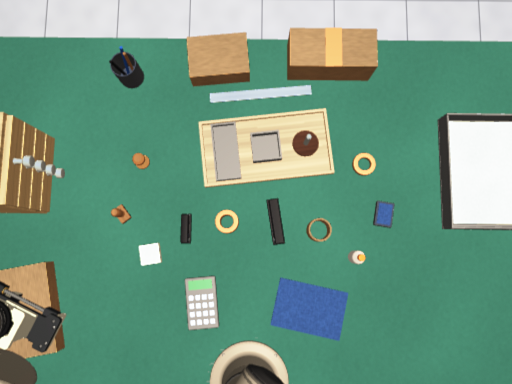

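View pics/scene0.png

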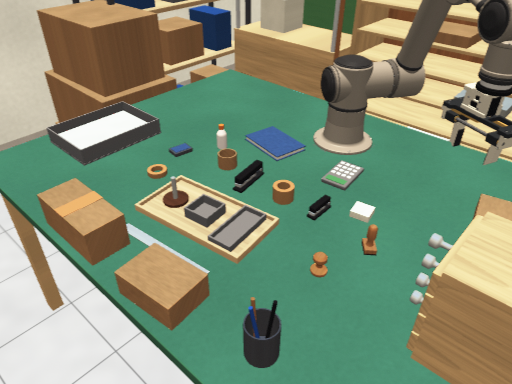

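The top view shows the trough (227,152), pot (266,147) and spindle (305,143) in the caddy. The large stapler is at (276,221), a tape at (227,221) (tall in the scene view, so wide), a flat tape at (364,164) (narrow), and the stamp at (121,213). The look-alikes are the core (320,230), knob (141,160) and small stapler (186,228).

```bash
cat > h.py <<'E'
from plant import sensors, imaging
import cv2, numpy as np
from scipy.spatial.transform import Rotation as Rn
np.set_printoptions(precision=1,suppress=True)
def cam(n,obs=None):
    c=imaging.calibration(n)
    if n=="wrist":
        T=np.eye(4); T[:3,:3]=Rn.from_euler("xyz",obs["tcp_rot"]).as_matrix(); T[:3,3]=obs["tool_pos"]
        M=T@c["hand_eye"]
    else: M=np.linalg.inv(c["world_to_cam"])
    return c,M
def ray(CM,uv,z):
    c,M=CM; uv=np.atleast_2d(uv)
    d=np.c_[(uv[:,0]-c["cx"])/c["fx"],(uv[:,1]-c["cy"])/c["fy"],np.ones(len(uv))]@M[:3,:3].T
    return M[:3,3]+d*((z-M[2,3])/d[:,2])[:,None]
def rect(CM,cnt,z):
    p=ray(CM,cnt.reshape(-1,2).astype(float),z)[:,:2].astype(np.float32)
    (x,y),(a,b),t=cv2.minAreaRect(p)
    if a<b: a,b,t=b,a,t+90
    return np.array([x,y,a,b,(t+90)%180-90])
def blobs(mask,amin=40):
    cs,_=cv2.findContours(mask.astype(np.uint8),cv2.RETR_EXTERNAL,cv2.CHAIN_APPROX_NONE)
    return [c for c in cs if cv2.contourArea(c)>amin]
def snap(n,name):
    o=sensors.get_obs(); im=imaging.capture(n); cv2.imwrite(f"pics/{name}.png",im); return im,cam(n,o),o
def totool(o,p):
    "world point -> (dx,dy,dz) in tool axes from the present TCP"
    R=Rn.from_euler("xyz",o["tcp_rot"]).as_matrix(); return R.T@(np.asarray(p)-o["tool_pos"])
E
python3 - <<'E'
from h import *
im=cv2.imread("pics/top0.png"); CM=cam("top")
hsv=cv2.cvtColor(im,cv2.COLOR_BGR2HSV)
H,S,V=cv2.split(hsv)
green=(H>60)&(H<95)&(S>90)
m=~green; 
for c in blobs(m,40):
    x,y,w,h=cv2.boundingRect(c)
    if 100<x<390 and 90<y<270: print((x+w//2,y+h//2),"z=0",rect(CM,c,0),"z=20",rect(CM,c,20),"z48",rect(CM,c,48)[:4])
# grey plastic inside the caddy
cad=np.zeros(m.shape,bool); cad[112:182,205:330]=1
g=cad&(S<70)
for c in blobs(g,60): print("grey",cv2.boundingRect(c),rect(CM,c,30),rect(CM,c,13))
d=cad&(V<90)&(S>=70)
for c in blobs(d,60): print("disc",cv2.boundingRect(c),rect(CM,c,18))
E
```

```text
(357, 257) z=0 [ 336.1 -299.2   48.1   39.   -89.2] z=20 [ 336.6 -294.3   47.2   38.3  -89.2] z48 [ 337.2 -287.4   46.1   37.4]
(150, 254) z=0 [337.4 283.4  63.6  59.8 -80.5] z=20 [337.8 278.5  62.6  58.8 -80.5] z48 [338.4 271.6  61.   57.4]
(319, 229) z=0 [ 413.3 -193.    71.1   67.9  -89.2] z=20 [ 412.5 -189.8   69.9   66.8  -89.2] z48 [ 411.2 -185.5   68.2   65.1]
(186, 228) z=0 [411.1 184.7  79.8  25.7   1.8] z=20 [410.3 181.4  78.5  25.3   1.8] z48 [409.1 176.8  76.6  24.7]
(226, 221) z=0 [432.5  69.9  68.4  68.3 -89.2] z=20 [431.3  68.6  67.3  67.2 -89.2] z48 [429.6  66.7  65.6  65.5]
(121, 214) z=0 [448.6 373.4  55.4  44.   38.3] z=20 [447.1 367.   54.4  43.3  38.3] z48 [445.1 357.9  53.1  42.2]
(384, 214) z=0 [ 459.4 -377.7   72.3   52.7   -9. ] z=20 [ 457.7 -371.5   71.1   51.8   -9. ] z48 [ 455.4 -362.7   69.4   50.5]
(276, 222) z=0 [434.3 -69.6 128.6  32.9   9.2] z=20 [433.1 -68.5 126.4  32.4   9.2] z48 [431.4 -67.1 123.3  31.6]
(364, 164) z=0 [ 603.8 -325.1   69.4   67.5  -89.3] z=20 [ 599.7 -319.7   68.2   66.4  -89.3] z48 [ 594.  -312.2   66.6   64.8]
(141, 161) z=0 [606.1 321.6  56.8  42.8  46.3] z=20 [601.9 316.   55.8  42.1  46.3] z48 [596.1 308.2  54.5  41. ]
(266, 148) z=0 [649.1 -40.  381.2 200.5 -83.1] z=20 [644.2 -39.5 374.7 197.1 -83.1] z48 [637.4 -38.7 365.7 192.4]
grey (205, 114, 125, 68) [638.4 -39.3 344.7 175.9 -83.5] [642.5 -39.8 349.8 178.5 -83.5]
grey (205, 112, 100, 11) [731.8  -7.2 284.3   7.9 -83.1] [737.2  -7.1 288.5   8.  -83.1]
```

Emit:
arm_command --increments '[0, -62, -48, 0, -10, 0, -124, -96, 0, -20, 0, -186, -145, 0, -32, 0, -248, -193, 0, -32, 0, -310, -241, 0, -32, 0, -362, -282, 20, -32, 0, -362, -282, 44, -32, 0, -362, -282, 44, -32, 0, -362, -282, 44, -32, 0, -362, -282, 44, -32, 0, -362, -282, 44, -32, 0, -362, -282, 44, -32]'

```text
time: 1.6
tool_pos: [430.6, 68.4, 150.7]
tcp_rot: [-3.142, 0.001, -3.017]
contact_force: [0.4, -0.3, -1.1]
grip_width: 91.8
```

```bash
python3 - <<'E'
from h import *
im,CM,o=snap("wrist","w1"); print(o["time"],o["tool_pos"],o["tcp_rot"])
E
```

```text
1.6 [430.6  68.4 150.7] [-3.1  0.  -3. ]
```

View pics/w1.png

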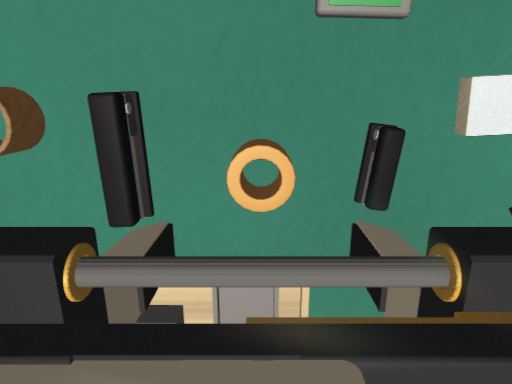

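The wide roll's top ring is centred near (261,178), with the hole visible and a thick wall. The large stapler is at (120,160), the core at the left edge and the small stapler at (380,165).

```bash
python3 - <<'E'
from h import *
im=cv2.imread("pics/w1.png"); o=sensors.get_obs(); CM=cam("wrist",o)
H,S,V=cv2.split(cv2.cvtColor(im,cv2.COLOR_BGR2HSV))
m=(H<25)&(S>100)&(V>170); m[:, :200]=0; m[:,330:]=0; m[225:]=0
for c in blobs(m,200):
    r=rect(CM,c,48); print("wide",r); print(totool(o,[r[0],r[1],20]))
k=(V<70); k[225:]=0; k[:, :80]=0; k[:,170:]=0
for c in blobs(k,200):
    print("stapler",cv2.boundingRect(c),rect(CM,c,48),rect(CM,c,24))
E
```

```text
wide [432.8  65.6  61.6  61.2 -82.9]
[ -1.7  -2.9 130.7]
stapler (88, 91, 66, 134) [431.5 -59.8 121.   44.1   8.9] [437.3 -69.5 130.9  47.8   8.9]
```

Emit:
arm_command --increments '[0, -2, -3, 40, 0, 0, -2, -3, 80, 0, 0, -2, -3, 110, 0, 0, -2, -3, 131, 0, 0, -2, -3, 131, 0, 0, -2, -3, 131, 0, 1, -2, -3, 131, 0, 1, -2, -3, 131, 0, 1, -2, -3, 131, 0, 1, -2, -3, 131, 0, 1, -2, -3, 131, 0, 1, -2, -3, 131, 0, 1, -2, -3, 131, 0, 1, -2, -3, 131, 0]'

```text
time: 3.4
tool_pos: [433.1, 64.8, 19.3]
tcp_rot: [3.142, -0.0, -3.019]
contact_force: [0.3, 0.1, 0.4]
grip_width: 16.5
```

Width 16.5 is not what a 64 mm roll should give, so I'll look before moving.

```bash
python3 - <<'E'
from h import *
im,CM,o=snap("wrist","w2"); im2,_,_=snap("top","t2"); im3,_,_=snap("scene","s2")
print(o["time"],o["tool_pos"],o["grip_width"],o["contact_force"])
a=cv2.resize(im2[150:290,140:340],(400,280)); b=cv2.resize(im3[130:270,180:380],(400,280))
cv2.imwrite("pics/v2.png",np.vstack([np.hstack([a,b]),cv2.resize(im,(400,300)).repeat(1,0) if 0 else np.hstack([cv2.resize(im,(400,300)),np.zeros((300,400,3),np.uint8)])]))
E
```

```text
3.4 [433.1  64.8  19.3] 16.511394168052405 [0.3 0.1 0.4]
```

View pics/v2.png

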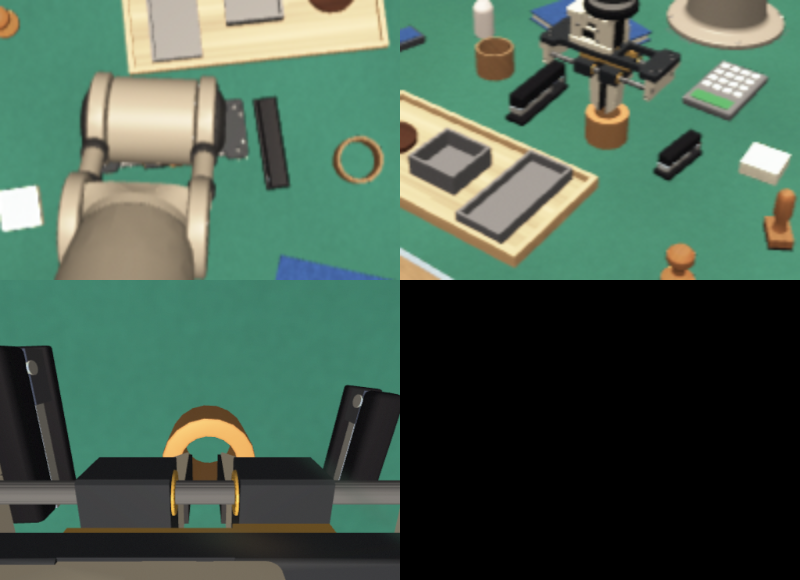

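```bash
python3 - <<'E'
from h import *
o=sensors.get_obs(); print(o)
im=cv2.imread("pics/w2.png"); cv2.imwrite("pics/v3.png",cv2.resize(im[150:350,150:370],(770,600),interpolation=cv2.INTER_CUBIC)[:600])
E
```

```text
{'time': 3.55, 'joint_positions': array([-0. ,  0.4,  2. ,  0. ,  0.7, -1.7]), 'dq': array([ 0.,  0., -0., -0., -0., -0.]), 'tau': array([  0. , -38.6, -15.3,  -0. ,   0.1,   0. ]), 'tool_pos': array([433.1,  64.8,  19.3]), 'tcp_rot': array([ 3.1,  0. , -3. ]), 'contact_force': array([ 0.1, -0.6, -0.2]), 'moment': array([ 0.1, -0. , -0. ]), 'grip_width': 4.330631911969829}
```

View pics/v3.png

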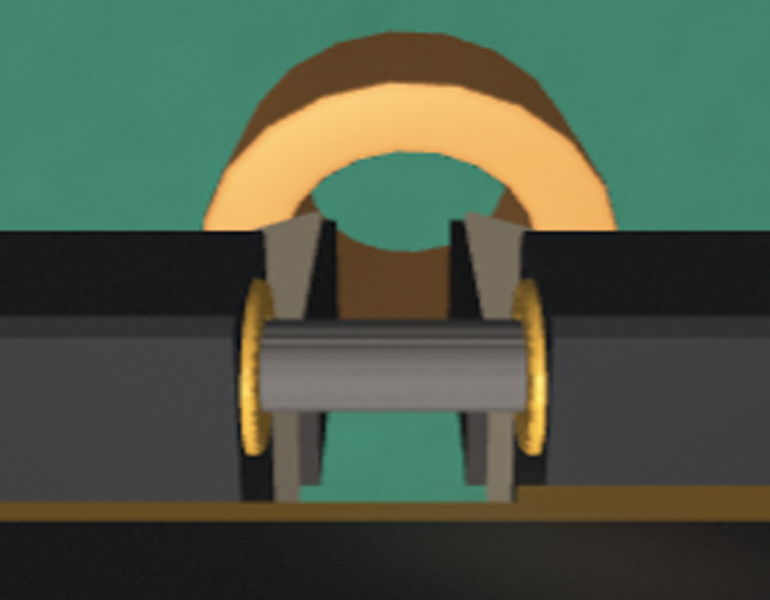

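The fingers are in the hole, nearly shut, although they went down open at 92 mm. I'll lift clear, reopen and check the descent step by step.

Emit:
arm_command --increments '[1, 0, 0, -40, 0, 1, 0, 0, -80, 0, 1, 0, 0, -100, 0]'

```text
time: 3.92
tool_pos: [433.9, 64.8, 121.3]
tcp_rot: [-3.141, 0.003, -3.019]
contact_force: [-0.0, -0.6, 0.2]
grip_width: 0.2
```

```bash
python3 - <<'E'
from h import *
o=sensors.get_obs(); print(o["time"],o["tool_pos"],o["grip_width"],o["contact_force"])
im,CM,o=snap("wrist","w4"); print(o["tool_pos"])
o=sensors.get_obs(); print(o["time"],o["tool_pos"],o["grip_width"])
H,S,V=cv2.split(cv2.cvtColor(im,cv2.COLOR_BGR2HSV))
m=(H<25)&(S>100)&(V>170); m[:, :180]=0; m[:,350:]=0
for c in blobs(m,100): print(cv2.boundingRect(c),rect(CM,c,48))
E
```

```text
3.925 [433.9  64.8 121.3] 0.23273958967337854 [-0.  -0.6  0.2]
[433.9  64.8 121.3]
3.975 [435.   64.8 123. ] 0.30099083400902504
(252, 253, 4, 48) [519.4  66.   47.3   2.7   6.5]
(268, 252, 5, 49) [517.1  80.6  48.3   3.7   7.5]
(228, 147, 76, 73) [432.5  65.9  62.2  61.5 -83. ]
```

View pics/w4.png

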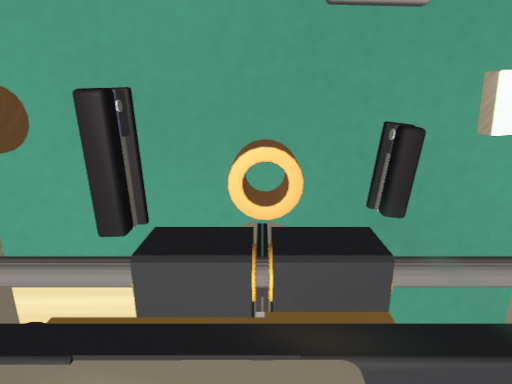

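The roll has not moved, (432.5,65.9) again, and neither lag nor pose error explains it. I'll retry lower and check the opening partway through the close.

Emit:
arm_command --increments '[0, 0, 0, 0, 0, 0, 0, 0, 0, 0, 0, 0, 0, 0, 0, 0, 0, 0, 0, 0, 0, 0, 0, 0, 0, 0, 0, 0, 0, 0, 0, 0, 0, 0, 0, 0, 0, 0, 0, 0, 0, 0, 0, 0, 0, 0, 0, 0, 0, 0, 0, 0, 0, 40, 0, 0, 0, 0, 80, 0, 0, 0, 0, 108, 0, 0, 0, 0, 108, 0, 0, 0, 0, 108, 0, 1, 0, 0, 108, 0, 1, 0, 0, 108, 0, 1, 0, 0, 108, 0]'

```text
time: 6.22
tool_pos: [433.4, 64.9, 11.8]
tcp_rot: [3.142, 0.001, -3.019]
contact_force: [-0.1, 1.9, 1.0]
grip_width: 66.4
```

Emit:
arm_command --increments '[1, 0, 0, 0, 0, 1, 0, 0, 0, 0]'

```text
time: 6.48
tool_pos: [433.3, 65.0, 11.7]
tcp_rot: [3.141, 0.001, -3.019]
contact_force: [-0.6, 1.1, 5.4]
grip_width: 62.4
```

Emit:
arm_command --increments '[1, 0, 0, 0, 0, 1, 0, 0, 0, 0]'

```text
time: 6.72
tool_pos: [433.3, 65.0, 11.7]
tcp_rot: [3.141, 0.001, -3.019]
contact_force: [-0.7, 1.6, 5.6]
grip_width: 62.3
```

Gripped now, steady at 62.3 mm. Next I'll lift it and locate the spindle from the two fixed views.

Emit:
arm_command --increments '[1, 0, 0, -30, 0, 1, 0, 0, -80, 0, 1, 0, 0, -130, 0, 1, 0, 0, -180, 0, 1, 0, 0, -180, 0, 1, 0, 0, -180, 0]'

```text
time: 7.48
tool_pos: [432.4, 64.7, 190.5]
tcp_rot: [3.141, -0.001, -3.019]
contact_force: [-0.2, -0.2, -1.6]
grip_width: 62.3
```

```bash
python3 - <<'E'
from h import *
o=sensors.get_obs(); print(o["grip_width"],o["contact_force"])
im,CM,o=snap("wrist","w5")
H,S,V=cv2.split(cv2.cvtColor(im,cv2.COLOR_BGR2HSV))
m=(H<25)&(S>100)&(V>170); m[240:]=0
print([cv2.boundingRect(c) for c in blobs(m,100)])
for n,z,roi in (("top",18,(120,165,285,325)),("scene",18,(180,212,155,195))):
    im=cv2.imread(f"pics/{n}0.png"); C=cam(n)
    H,S,V=cv2.split(cv2.cvtColor(im,cv2.COLOR_BGR2HSV))
    m=np.zeros(H.shape,bool); a,b,c,d=roi; m[a:b,c:d]=V[a:b,c:d]<115
    for c in blobs(m,60):
        c=cv2.convexHull(c); (e,f),ax,t=cv2.fitEllipse(c); print(n,cv2.boundingRect(c),rect(C,c,z),"ell",e,f,ray(C,[e,f],z))
a=cv2.resize(cv2.imread("pics/top0.png")[105:190,195:340],(580,340)); b=cv2.resize(cv2.imread("pics/scene0.png")[165:260,130:290],(580,344))
cv2.imwrite("pics/v5.png",np.vstack([a,b[:260]]))
# expected pot/spindle/trough
t=np.deg2rad(6.9); yv=np.array([-np.sin(t),np.cos(t)])
for k in (-1,0,1): print(k,np.array([644.2,-39.5])+115*k*yv)
E
```

```text
62.29068519759656 [-0.2 -0.2 -1.6]
[(201, 181, 123, 59)]
top (293, 131, 25, 25) [ 657.7 -153.    70.4   68.7    0.1] ell 304.9872131347656 143.31398010253906 [[ 656.7 -152.9   18. ]]
scene (164, 180, 24, 28) [ 647.3 -170.2  139.8   67.2   49.8] ell 175.40322875976562 193.85853576660156 [[ 651.3 -166.3   18. ]]
-1 [ 658.  -153.7]
0 [644.2 -39.5]
1 [630.4  74.7]
```

View pics/v5.png

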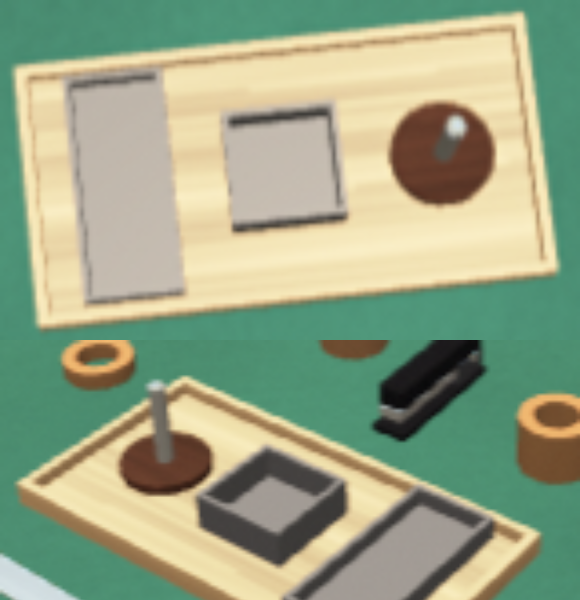

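The spindle agrees in the top view, the caddy geometry and its 70–76 mm width: (657.7,-153.3). Moving over it.

Emit:
arm_command --increments '[1, -39, -49, 0, 0, 1, -79, -98, 0, 0, 1, -118, -146, 0, 0, 1, -158, -195, 0, 0, 1, -197, -244, 0, 0, 1, -197, -244, 0, 0, 1, -197, -244, 0, 0, 1, -197, -244, 40, 0, 1, -197, -244, 70, 0, 1, -197, -244, 70, 0, 1, -197, -244, 70, 0]'

```text
time: 8.9
tool_pos: [658.9, -152.7, 123.2]
tcp_rot: [-3.141, 0.002, -3.018]
contact_force: [0.8, -0.2, -0.8]
grip_width: 61.8
```

```bash
python3 - <<'E'
from h import *
print("post top",ray(cam("top"),[309,136.5],92),ray(cam("scene"),[172.8,177.7],92))
im,CM,o=snap("wrist","w6"); print(o["tool_pos"],o["tcp_rot"],o["grip_width"])
im3,_,_=snap("scene","s6")
cv2.imwrite("pics/v6.png",np.vstack([cv2.resize(im[100:310,150:370],(440,420))[:300],cv2.resize(im3[110:250,110:320],(440,293))]))
E
```

```text
post top [[ 656.8 -154.5   92. ]] [[ 666.5 -146.9   92. ]]
[ 658.9 -152.7  123.2] [-3.1  0.  -3. ] 61.78417292538556
```

View pics/v6.png

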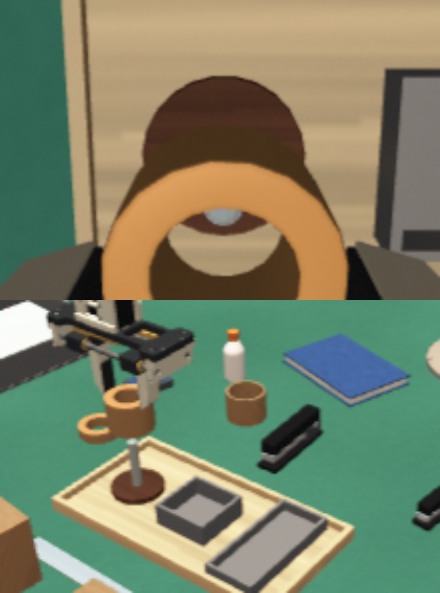

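The post tip shows in the roll's hole, centred sideways at about (261,206), and the scene view shows the roll right above the post. Going down.

Emit:
arm_command --increments '[1, 0, 0, 20, 0, 1, 0, 0, 40, 0, 1, 0, 0, 60, 0, 1, 0, 0, 75, 0, 1, 0, 0, 85, 0, 1, 0, 0, 90, 0, 1, 0, 0, 90, 0, 1, 0, 0, 90, 0]'

```text
time: 10.0
tool_pos: [658.9, -153.4, 32.0]
tcp_rot: [-3.141, 0.001, -3.019]
contact_force: [-0.0, -0.5, -1.0]
grip_width: 62.2
```

Emit:
arm_command --increments '[0.15, 0, 0, 0, 0, 0.15, 0, 0, 0, 0, 0.15, 0, 0, 0, 0, 0.15, 0, 0, 0, 0, 0.15, 0, 0, -10, 0, 0.15, 0, 0, -40, 0, 0.15, 0, 0, -90, 0, 0.15, 0, 0, -140, 0, 0.15, 0, 0, -140, 0, 0.15, 0, 0, -140, 0]'

```text
time: 11.25
tool_pos: [658.2, -153.2, 171.3]
tcp_rot: [3.141, -0.0, -3.019]
contact_force: [-0.4, -0.2, -1.2]
grip_width: 78.2
```

```bash
python3 - <<'E'
from h import *
im,CM,o=snap("wrist","w7"); print(o["tool_pos"],o["tcp_rot"],o["grip_width"],o["contact_force"])
H,S,V=cv2.split(cv2.cvtColor(im,cv2.COLOR_BGR2HSV))
m=(H<18)&(S>120)&(V>170); m[240:]=0
for c in blobs(m,200): print(cv2.boundingRect(c),rect(CM,c,66))
cv2.imwrite("pics/v7.png",im[100:260,100:420])
p=np.array([600,-320,120.]); print("to narrow",totool(o,p))
E
```

```text
[ 658.2 -153.2  171.3] [ 3.1 -0.  -3. ] 78.20767031931375 [-0.4 -0.2 -1.2]
(228, 144, 67, 66) [ 658.9 -155.5   61.6   61.1    7. ]
(73, 61, 62, 64) [ 601.4 -299.1   52.5   52.1  -83. ]
to narrow [  78.1 -158.5   51.3]
```

View pics/v7.png

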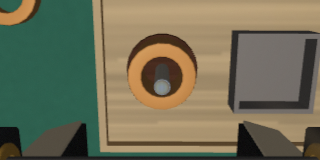

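The wide roll sits level around the post, centred at (658.9,-155.5). Next is the narrow roll, visible at the left.

Emit:
arm_command --increments '[0, 26, -53, 0, 0, 0, 52, -106, 0, 0, 0, 78, -158, 10, 0, 0, 78, -158, 50, 0, 0, 78, -158, 70, 0, 0, 78, -158, 70, 0, 0, 78, -158, 70, 0]'

```text
time: 12.18
tool_pos: [600.7, -319.6, 101.6]
tcp_rot: [-3.141, 0.0, -3.019]
contact_force: [0.7, -0.5, -0.3]
grip_width: 91.9
```

```bash
python3 - <<'E'
from h import *
im,CM,o=snap("wrist","w8"); print(o["tool_pos"],o["tcp_rot"],o["grip_width"],o["contact_force"])
H,S,V=cv2.split(cv2.cvtColor(im,cv2.COLOR_BGR2HSV))
m=(H<22)&(S>110)&(V>170); m[250:]=0
for c in blobs(m,200):
    r=rect(CM,c,18); print(cv2.boundingRect(c),r,totool(o,[r[0],r[1],3]))
E
```

```text
[ 600.7 -319.6  101.6] [-3.1  0.  -3. ] 91.92008515358306 [ 0.7 -0.5 -0.3]
(225, 150, 73, 70) [ 603.5 -321.7   61.7   61.6   34.2] [-2.5 -2.4 98.6]
```

Emit:
arm_command --increments '[0, -2, -2, 40, 0, 0, -2, -2, 75, 0, 0, -2, -2, 92, 0, 0, -2, -2, 98, 0, 0, -2, -2, 98, 0, 0, -2, -2, 98, 0, 1, -2, -2, 98, 0, 1, -2, -2, 98, 0, 1, -2, -2, 98, 0, 1, -2, -2, 98, 0, 1, -2, -2, 98, 0]'

```text
time: 13.6
tool_pos: [602.6, -321.3, 3.3]
tcp_rot: [3.141, 0.0, -3.019]
contact_force: [0.5, -0.1, -0.0]
grip_width: 46.5
```

Emit:
arm_command --increments '[1, 0, 0, 0, 0]'

```text
time: 13.72
tool_pos: [602.6, -321.4, 3.3]
tcp_rot: [3.142, 0.0, -3.019]
contact_force: [-0.4, 0.4, 0.2]
grip_width: 36.2
```

It closed past the roll again, with no contact. In w2 and w4 the fingertips' near edge projects to row ~221, where the stated TCP would put it at ~201. That, and contact on the 48 mm roll only below TCP z≈14, means the real tips sit about 34 mm above the reported TCP. I'll measure that from the scene camera before going lower.

Emit:
arm_command --increments '[0, 0, 0, 0, 0, 0, 0, 0, 0, 0, 0, 0, 0, 0, 0, 0, 0, 0, 0, 0, 0, 0, 0, 0, 0, 0, 0, 0, 0, 0, 0, 0, 0, 0, 0]'

```text
time: 14.6
tool_pos: [602.6, -321.4, 3.3]
tcp_rot: [3.141, 0.0, -3.019]
contact_force: [-0.3, -0.4, -0.3]
grip_width: 91.6
```

```bash
python3 - <<'E'
from h import *
im,CM,o=snap("scene","s9"); print(o["tool_pos"],o["grip_width"])
c,M=CM; W=c["world_to_cam"]
R=Rn.from_euler("xyz",o["tcp_rot"]).as_matrix()
s=6; x0,y0=105,120; crop=cv2.resize(im[y0:y0+95,x0:x0+125],None,fx=s,fy=s,interpolation=cv2.INTER_CUBIC)
for sy in (-1,1):
  for h,col in ((0,(0,0,255)),(34,(255,0,255))):
    p=o["tool_pos"]+R@np.array([0,sy*46,-h]); q=W[:3,:3]@p+W[:3,3]; u=c["fx"]*q[0]/q[2]+c["cx"]; v=c["fy"]*q[1]/q[2]+c["cy"]
    print(sy,h,u,v); cv2.drawMarker(crop,(int((u-x0)*s),int((v-y0)*s)),col,cv2.MARKER_CROSS,14,2)
cv2.imwrite("pics/v9.png",crop)
E
```

```text
[ 602.6 -321.4    3.3] 91.64666858966693
-1 0 147.56768372718062 167.70555285838563
-1 34 146.08698670416618 158.91087934421486
1 0 167.50545543667437 176.67774748987588
1 34 166.27159938924265 167.72583085234714
```

View pics/v9.png

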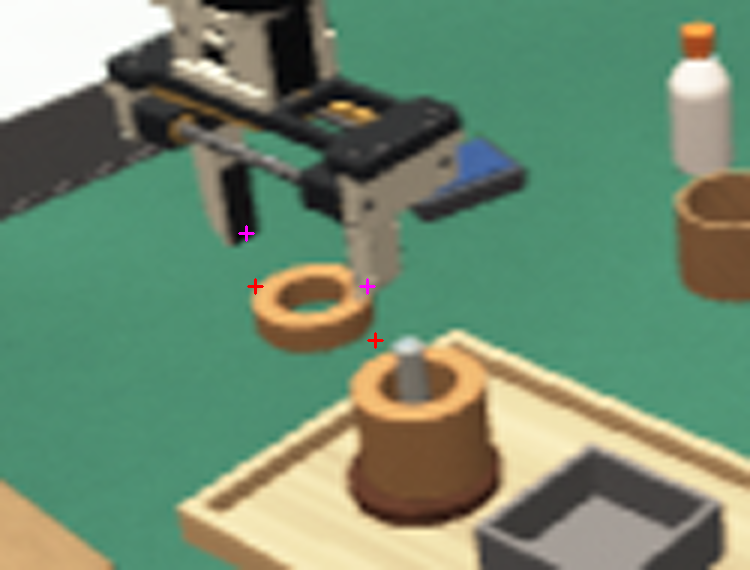

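The real tips match the magenta marks, about 33 mm above the reported TCP (red), so I'll go 33 mm deeper for every grasp. The wide roll is seated flat on the disc.

Emit:
arm_command --increments '[0, 0, 0, 12, 0, 0, 0, 0, 22, 0, 0, 0, 0, 26, 0, 0, 0, 0, 28, 0, 0, 0, 0, 28, 0, 1, 0, 0, 28, 0, 1, 0, 0, 28, 0, 1, 0, 0, 28, 0, 1, 0, 0, 28, 0, 1, 0, 0, 28, 0, 1, 0, 0, 28, 0]'

```text
time: 16.02
tool_pos: [602.7, -321.3, -24.5]
tcp_rot: [3.142, 0.0, -3.019]
contact_force: [-0.3, 0.2, 1.1]
grip_width: 62.0
```

Emit:
arm_command --increments '[1, 0, 0, 0, 0, 1, 0, 0, 0, 0]'

```text
time: 16.27
tool_pos: [602.7, -321.3, -24.5]
tcp_rot: [3.142, 0.0, -3.019]
contact_force: [0.5, 1.6, 2.8]
grip_width: 62.4
```

Emit:
arm_command --increments '[1, 0, 0, -20, 0, 1, 0, 0, -60, 0, 1, 0, 0, -110, 0, 1, 0, 0, -140, 0, 1, 0, 0, -140, 0, 1, -25, 53, -140, 0, 1, -50, 106, -140, 0, 1, -75, 159, -140, 0, 1, -75, 159, -140, 0, 1, -75, 159, -140, 0, 1, -75, 159, -140, 0]'

```text
time: 17.65
tool_pos: [657.0, -155.9, 114.9]
tcp_rot: [3.141, -0.001, -3.021]
contact_force: [-0.2, 0.6, -0.6]
grip_width: 62.0
```

```bash
python3 - <<'E'
from h import *
im,CM,o=snap("wrist","w10"); print(o["time"],o["tool_pos"],o["grip_width"],o["contact_force"])
H,S,V=cv2.split(cv2.cvtColor(im,cv2.COLOR_BGR2HSV))
m=(H<22)&(S>110)&(V>170); m[262:]=0
for c in blobs(m,200): print(cv2.boundingRect(c),rect(CM,c,o["tool_pos"][2]+42.5))
im3,_,_=snap("scene","s10")
cv2.imwrite("pics/v10.png",np.vstack([cv2.resize(im[100:270,150:370],(440,340)),cv2.resize(im3[120:230,110:250],(440,346))[:260]]))
E
```

```text
17.65 [ 657.  -155.9  114.9] 62.01615389263684 [-0.2  0.6 -0.6]
(200, 187, 125, 69) [ 644.2 -159.    61.    34.7  -83.1]
(224, 156, 82, 39) [ 620.5 -160.    37.9   16.7  -87.5]
```

View pics/v10.png

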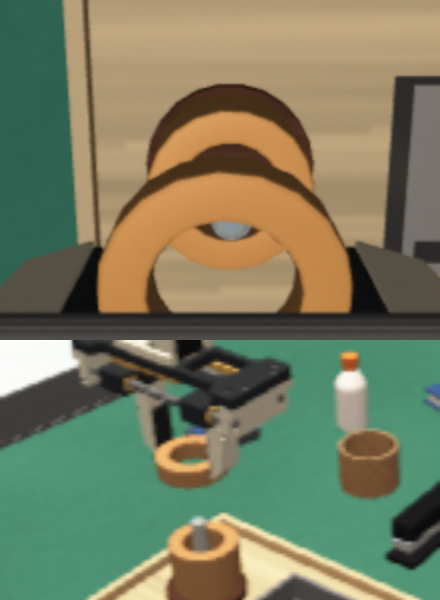

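The post tip shows through the narrow roll's hole at about (265,212), a few mm beyond centre. Going down with a small correction.

Emit:
arm_command --increments '[1, -3, 1, 15, 0, 1, -3, 1, 30, 0, 1, -3, 1, 45, 0, 1, -3, 1, 60, 0, 1, -3, 1, 68, 0, 1, -3, 1, 71, 0, 1, -3, 1, 71, 0, 1, -3, 1, 71, 0]'

```text
time: 18.75
tool_pos: [660.9, -153.2, 45.0]
tcp_rot: [-3.141, 0.001, -3.019]
contact_force: [-0.5, 0.2, -0.0]
grip_width: 62.2
```

Emit:
arm_command --increments '[1, 0, 0, 2, 0, 1, 0, 0, 2, 0, 0.15, 0, 0, 2, 0, 0.15, 0, 0, 2, 0, 0.15, 0, 0, 2, 0, 0.15, 0, 0, 2, 0, 0.15, 0, 0, -30, 0, 0.15, 0, 0, -80, 0, 0.15, 0, 0, -125, 0, 0.15, 0, 0, -125, 0, 0.15, 0, 0, -125, 0]'

```text
time: 20.12
tool_pos: [660.1, -152.9, 168.7]
tcp_rot: [3.141, -0.001, -3.019]
contact_force: [-0.5, -0.2, -0.1]
grip_width: 78.2
```

```bash
python3 - <<'E'
from h import *
im,CM,o=snap("wrist","w11"); print(o["time"],o["tool_pos"],o["grip_width"],o["contact_force"])
H,S,V=cv2.split(cv2.cvtColor(im,cv2.COLOR_BGR2HSV))
m=(H<22)&(S>110)&(V>170); m[262:]=0
for c in blobs(m,200): print(cv2.boundingRect(c),"z84",rect(CM,c,84))
print(totool(o,[447,365,190]))
# stamp from top & scene stills
im=cv2.imread("pics/top0.png"); im3=cv2.imread("pics/scene0.png")
cv2.imwrite("pics/v11.png",np.hstack([cv2.resize(im[195:235,100:150],(400,320),interpolation=cv2.INTER_CUBIC),cv2.resize(im3[215:265,345:395],(320,320),interpolation=cv2.INTER_CUBIC)]))
E
```

```text
20.125 [ 660.1 -152.9  168.7] 78.1819475783209 [-0.5 -0.2 -0.1]
(226, 148, 72, 70) z84 [ 661.2 -154.7   61.4   61.3    7. ]
[148.1 540.1 -20.9]
```

Emit:
arm_command --increments '[0, 15, 54, 0, 0, 0, 30, 108, 0, 0, 0, 45, 162, 0, 0, 0, 60, 216, 0, 0, 0, 75, 270, 0, 0, 0, 90, 324, 0, 0, 0, 105, 378, 0, 0, 0, 120, 432, 0, 0, 0, 135, 486, 0, 0, 0, 148, 540, 0, 0, 0, 148, 540, 0, 0, 0, 148, 540, 0, 0, 0, 148, 540, 0, 0, 0, 148, 540, 0, 0]'

```text
time: 21.92
tool_pos: [448.1, 363.7, 169.3]
tcp_rot: [-3.141, -0.0, -3.021]
contact_force: [-0.0, -0.1, 0.1]
grip_width: 91.8
```

```bash
python3 - <<'E'
from h import *
im,CM,o=snap("wrist","w12"); print(o["time"],o["tool_pos"],o["tcp_rot"],o["grip_width"])
H,S,V=cv2.split(cv2.cvtColor(im,cv2.COLOR_BGR2HSV))
m=(H<25)&(S>100); m[235:]=0
for c in blobs(m,150): print(cv2.boundingRect(c))
cv2.imwrite("pics/v12.png",cv2.resize(im[80:250,160:380],(660,510),interpolation=cv2.INTER_CUBIC))
E
```

```text
21.925 [448.1 363.7 169.3] [-3.1 -0.  -3. ] 91.77462470015139
(0, 211, 58, 16)
(442, 190, 70, 37)
(242, 144, 46, 51)
(466, 0, 46, 59)
```

View pics/v12.png

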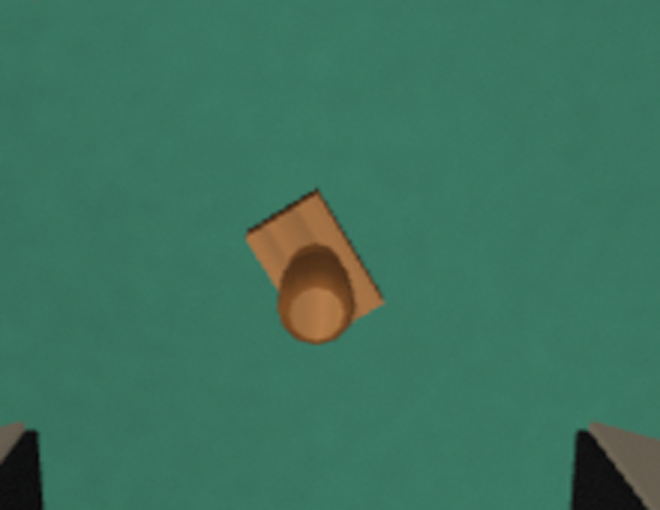

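The stamp's handle top is at about (265,183). Its foot's top face has corners at about (266,143), (242,158) and (288,180).

```bash
python3 - <<'E'
from h import *
o=sensors.get_obs(); CM=cam("wrist",o)
print("handle top",ray(CM,[265.3,182.7],77)); P=ray(CM,[[265.7,142.7],[242.3,158],[288.3,180]],16); print(P, "c",P[1:].mean(0), np.linalg.norm(P[1]-P[0]),np.linalg.norm(P[2]-P[0]))
d=P[2]-P[0]; print("long edge deg",np.rad2deg(np.arctan2(d[1],d[0])), "yaw",np.rad2deg(o["tcp_rot"][2]))
p=ray(CM,[265.3,182.7],77)[0]; q=P[1:].mean(0); print(totool(o,[(p[0]+q[0])/2,(p[1]+q[1])/2,9]))
E
```

```text
handle top [[450.1 365.5  77. ]]
[[422.8 363.2  16. ]
 [441.8 340.7  16. ]
 [459.7 392.2  16. ]] c [450.7 366.4  16. ] 29.447896631790112 46.891725843368164
long edge deg 38.2438340058607 yaw -173.06358450901567
[ -2.6   1.8 160.4]
```

Sizes match (29.4 × 46.9 mm), and the handle and foot agree at (450.4,366).

Emit:
arm_command --increments '[0, -3, 2, 0, 10, 0, -3, 2, 20, 20, 0, -3, 2, 40, 30, 0, -3, 2, 55, 40, 0, -3, 2, 70, 50, 0, -3, 2, 100, 59, 0, -3, 2, 130, 59, 0, -3, 2, 150, 59, 0, -3, 2, 160, 59, 0, -3, 2, 160, 59, 0, -3, 2, 160, 59, 1, -3, 2, 160, 59, 1, -3, 2, 160, 59, 1, -3, 2, 160, 59, 1, -3, 2, 160, 59, 1, -3, 2, 160, 59, 1, -3, 2, 160, 59, 1, -3, 2, 160, 59, 1, -3, 2, 160, 59, 1, -3, 2, 160, 59]'

```text
time: 24.48
tool_pos: [450.2, 367.2, 9.3]
tcp_rot: [3.142, -0.0, 2.235]
contact_force: [0.1, 0.3, -0.7]
grip_width: 23.2
```

Emit:
arm_command --increments '[1, 0, 0, 0, 0, 1, 0, 0, 0, 0]'

```text
time: 24.72
tool_pos: [450.2, 367.1, 9.3]
tcp_rot: [-3.142, -0.0, 2.235]
contact_force: [-0.5, 0.3, -0.7]
grip_width: 23.4
```

Emit:
arm_command --increments '[1, 0, 0, -40, 0, 1, 0, 0, -90, 0, 1, 0, 0, -120, 0, 1, -50, -11, -120, 0, 1, -105, -23, -120, 5, 1, -160, -36, -120, 10, 1, -215, -48, -120, 15, 1, -270, -60, -120, 20, 1, -325, -72, -120, 25, 1, -380, -84, -120, 31, 1, -440, -98, -120, 31, 1, -440, -98, -120, 31, 1, -440, -98, -120, 31, 1, -440, -98, -120, 31, 1, -440, -98, -120, 31]'

```text
time: 26.6
tool_pos: [643.9, -38.4, 129.6]
tcp_rot: [3.141, -0.0, 1.695]
contact_force: [0.0, 0.4, -0.9]
grip_width: 23.4
```

```bash
python3 - <<'E'
from h import *
im,CM,o=snap("wrist","w13"); print(o["time"],o["tool_pos"],np.rad2deg(o["tcp_rot"]),o["grip_width"],o["contact_force"])
im3,_,_=snap("scene","s13"); t,_,_=snap("top","t13")
cv2.imwrite("pics/v13.png",np.hstack([cv2.resize(im,(440,330))[:300],cv2.resize(im3[120:260,120:300],(360,280),interpolation=cv2.INTER_CUBIC)[:300] if 0 else cv2.resize(im3[120:260,120:300],(360,300),interpolation=cv2.INTER_CUBIC)]))
E
```

```text
26.6 [643.9 -38.4 129.6] [180.   -0.   97.1] 23.449182033434045 [ 0.   0.4 -0.9]
```

View pics/v13.png

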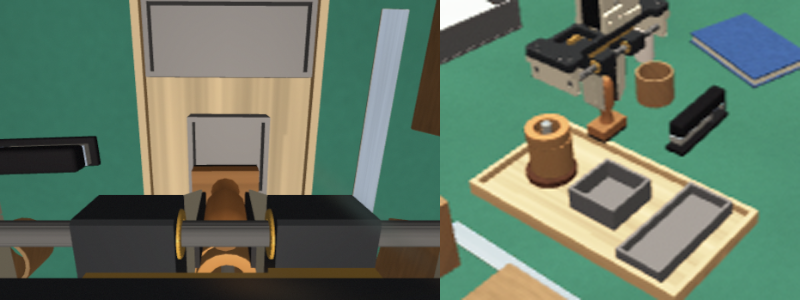

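The wrist view puts the pot centred 2–3 mm along tool y from the stamp. The stack of both rolls on the spindle looks right in the scene view. Lowering.

Emit:
arm_command --increments '[1, 0, 2, 30, 0, 1, 0, 2, 60, 0, 1, 0, 2, 80, 0, 1, 0, 2, 95, 0, 1, 0, 2, 103, 0, 1, 0, 2, 106, 0, 1, 0, 2, 106, 0, 1, 0, 2, 106, 0]'

```text
time: 27.75
tool_pos: [646.5, -39.7, 24.1]
tcp_rot: [3.14, 0.0, 1.693]
contact_force: [0.3, -0.6, -0.7]
grip_width: 22.9
```

Emit:
arm_command --increments '[1, 0, 0, 1, 0, 1, 0, 0, 1, 0, 0.5, 0, 0, 1, 0, 0.5, 0, 0, 1, 0, 0.5, 0, 0, 1, 0, 0.5, 0, 0, 1, 0, 0.5, 0, 0, -30, 0, 0.5, 0, 0, -80, 0, 0.5, 0, 0, -130, 0, 0.5, 0, 0, -145, 0, 0.5, 0, 0, -145, 0, 0.5, 0, 0, -145, 0]'

```text
time: 29.25
tool_pos: [645.1, -39.4, 166.2]
tcp_rot: [-3.138, -0.001, 1.693]
contact_force: [-0.4, 0.3, 0.4]
grip_width: 45.8
```

```bash
python3 - <<'E'
from h import *
im,CM,o=snap("wrist","w14"); print(o["time"],o["tool_pos"],np.rad2deg(o["tcp_rot"]),o["grip_width"],o["contact_force"])
im3,_,_=snap("scene","s14")
print("stapler hover",totool(o,[434,-69,170]))
cv2.imwrite("pics/v14.png",np.hstack([cv2.resize(im[80:260,140:390],(420,300)),cv2.resize(im3[150:260,130:290],(380,300),interpolation=cv2.INTER_CUBIC)]))
E
```

```text
29.25 [645.1 -39.4 166.2] [-179.8   -0.1   97. ] 45.84583593289453 [-0.4  0.3  0.4]
stapler hover [  -3.6 -213.1   -3.1]
```

View pics/v14.png

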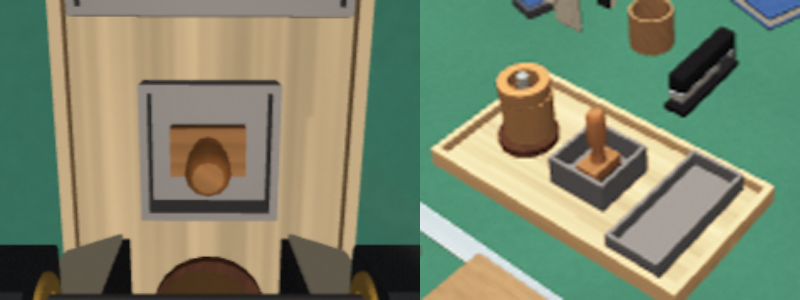

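The stamp stands upright in the pot, clear of the walls, with both rolls stacked on the spindle. Next, the large stapler.

Emit:
arm_command --increments '[0, 0, -20, 0, 0, 0, -1, -45, 0, -10, 0, -1, -70, 0, -20, 0, -2, -95, 0, -30, 0, -2, -120, 0, -40, 0, -3, -145, 0, -50, 0, -3, -170, 0, -60, 0, -4, -195, 0, -70, 0, -4, -213, 0, -80, 0, -4, -213, 0, -88, 0, -4, -213, 0, -88, 0, -4, -213, 0, -88, 0, -4, -213, 0, -88, 0, -4, -213, 0, -88]'

```text
time: 31.1
tool_pos: [435.2, -69.6, 168.2]
tcp_rot: [3.141, -0.0, -3.054]
contact_force: [0.1, 0.7, 0.1]
grip_width: 92.1
```

```bash
python3 - <<'E'
from h import *
im,CM,o=snap("wrist","w15"); print(o["time"],o["tool_pos"],np.rad2deg(o["tcp_rot"]),o["grip_width"])
V=cv2.cvtColor(im,cv2.COLOR_BGR2HSV)[:,:,2]
k=(V<70); k[:, :190]=0; k[:,340:]=0; k[245:]=0
for c in blobs(k,200): print(cv2.boundingRect(c),rect(CM,c,48),rect(CM,c,24))
cv2.imwrite("pics/v15.png",cv2.resize(im[60:260,150:370],(660,600),interpolation=cv2.INTER_CUBIC))
E
```

```text
31.1 [435.2 -69.6 168.2] [ 180.   -0. -175.] 92.07059531302376
(243, 104, 38, 129) [433.3 -70.3 125.2  29.5   9. ] [438.5 -69.8 134.9  31.8   9. ]
```

View pics/v15.png

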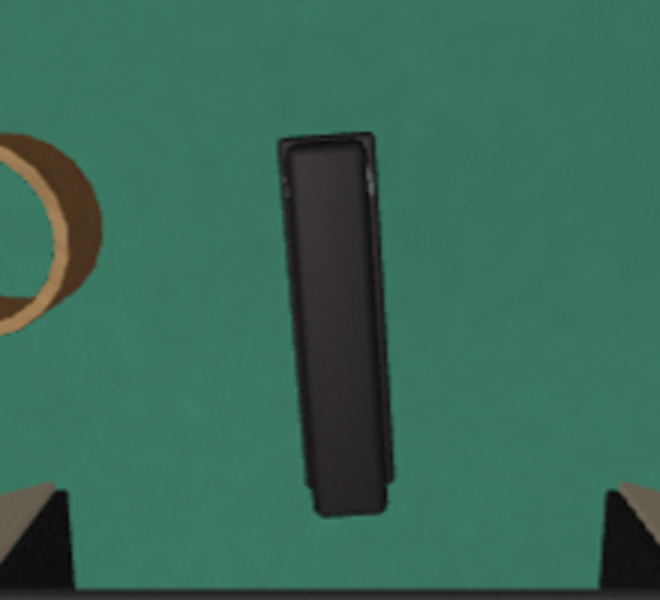

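The large stapler's arm runs from about (259,108) to (267,232) in the frame, centre about (433.5,-70), at 9°. The tool is at 185°, so a 4° spin aligns it.

Emit:
arm_command --increments '[0, 2, 0, 50, -4, 0, 2, 0, 100, -4, 0, 2, 0, 140, -4, 0, 2, 0, 162, -4, 0, 2, 0, 171, -4, 0, 2, 0, 171, -4, 0, 2, 0, 171, -4, 1, 2, 0, 171, -4, 1, 2, 0, 171, -4, 1, 2, 0, 171, -4, 1, 2, 0, 171, -4, 1, 2, 0, 171, -4, 1, 2, 0, 171, -4, 1, 2, 0, 171, -4, 1, 2, 0, 171, -4, 1, 2, 0, 171, -4]'

```text
time: 33.15
tool_pos: [433.1, -69.7, -2.7]
tcp_rot: [3.141, -0.0, -2.984]
contact_force: [-0.5, 1.4, -0.6]
grip_width: 25.8
```

Emit:
arm_command --increments '[1, 0, 0, 0, 0, 1, 0, 0, 0, 0]'

```text
time: 33.4
tool_pos: [433.1, -69.7, -2.7]
tcp_rot: [3.141, -0.0, -2.984]
contact_force: [-0.6, 1.5, -1.3]
grip_width: 25.8
```

Emit:
arm_command --increments '[1, 0, 0, -30, 0, 1, 0, 0, -75, 0, 1, 0, 0, -120, 0, 1, 0, 0, -120, 0, 1, -44, 22, -120, 0, 1, -88, 45, -120, 0, 1, -132, 67, -120, 2, 1, -176, 90, -120, 2, 1, -218, 112, -120, 2, 1, -218, 112, -120, 2, 1, -218, 112, -120, 2, 1, -218, 112, -120, 2, 1, -218, 112, -120, 2]'

```text
time: 35.02
tool_pos: [630.4, 74.3, 117.5]
tcp_rot: [3.142, -0.0, -3.02]
contact_force: [0.0, -0.4, -1.5]
grip_width: 25.6
```

```bash
python3 - <<'E'
from h import *
im,CM,o=snap("wrist","w16"); print(o["time"],o["tool_pos"],np.rad2deg(o["tcp_rot"]),o["grip_width"],o["contact_force"])
im3,_,_=snap("scene","s16")
cv2.imwrite("pics/v16.png",np.hstack([cv2.resize(im[20:300,120:400],(440,440)),cv2.resize(im3[120:270,140:300],(360,338),interpolation=cv2.INTER_CUBIC)[np.r_[0:338,np.zeros(102,int)]]]))
E
```

```text
35.025 [630.4  74.3 117.5] [ 180.   -0. -173.] 25.627765769619668 [ 0.  -0.4 -1.5]
```

View pics/v16.png

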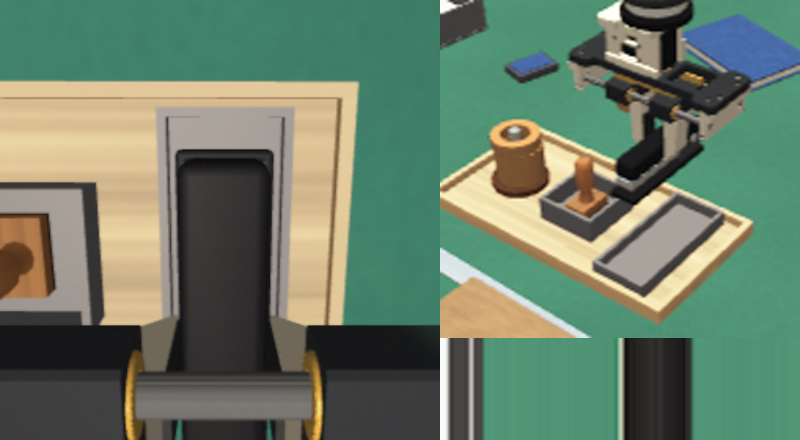

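The stapler is centred over the trough sideways (224 against 226 in the crop), and both are offset about 5 mm along their length, so it fits. The stamp stays outside the hand's span. Lowering.

Emit:
arm_command --increments '[1, 0, 0, 25, 0, 1, 0, 0, 50, 0, 1, 0, 0, 75, 0, 1, 0, 0, 92, 0, 1, 0, 0, 101, 0, 1, 0, 0, 105, 0, 1, 0, 0, 105, 0, 1, 0, 0, 105, 0]'

```text
time: 36.12
tool_pos: [631.4, 75.1, 13.1]
tcp_rot: [-3.141, 0.001, -3.019]
contact_force: [-0.7, 0.7, -2.3]
grip_width: 25.9
```

Emit:
arm_command --increments '[1, 0, 0, 2, 0, 1, 0, 0, 2, 0, 1, 0, 0, 2, 0, 0.5, 0, 0, 2, 0, 0.5, 0, 0, 2, 0, 0.5, 0, 0, 2, 0, 0.5, 0, 0, 2, 0, 0.5, 0, 0, -20, 0, 0.5, 0, 0, -60, 0, 0.5, 0, 0, -110, 0, 0.5, 0, 0, -160, 0, 0.5, 0, 0, -180, 0, 0.5, 0, 0, -180, 0]'

```text
time: 37.75
tool_pos: [631.8, 75.1, 194.2]
tcp_rot: [-3.141, 0.004, -3.019]
contact_force: [-0.5, -0.3, 0.3]
grip_width: 46.1
```

Emit:
arm_command --increments '[0.5, 60, 0, 0, 0, 0.5, 120, 0, 0, 0, 0.5, 180, 0, 0, 0, 0.5, 240, 0, 0, 0, 0.5, 240, 0, 0, 0, 0.5, 240, 0, 0, 0]'

```text
time: 38.5
tool_pos: [393.2, 45.6, 192.0]
tcp_rot: [3.142, 0.0, -3.019]
contact_force: [1.2, 0.4, 0.1]
grip_width: 46.1
```

```bash
python3 - <<'E'
from h import *
o=sensors.get_obs(); print(o["time"],o["tool_pos"],o["grip_width"],o["contact_force"])
t,_,_=snap("top","t17"); im3,_,_=snap("scene","s17")
cv2.imwrite("pics/v17.png",np.hstack([cv2.resize(t[90:290,95:405],(400,258),interpolation=cv2.INTER_CUBIC),cv2.resize(im3[120:292,110:376],(400,258),interpolation=cv2.INTER_CUBIC)]))
C=cam("top"); V=cv2.cvtColor(t,cv2.COLOR_BGR2HSV)[:,:,2]; k=V<60; z=np.zeros_like(k); z[115:190,205:245]=k[115:190,205:245]
for c in blobs(z,80): print("stapler",rect(C,c,45))
E
```

```text
38.5 [393.2  45.6 192. ] 46.1057823732858 [1.2 0.4 0.1]
stapler [628.1  73.9 129.2  28.9   7.1]
```

No more pictures can be viewed, so I'll do the last checks by numbers.

```bash
python3 - <<'E'
from h import *
a=cv2.imread("pics/top0.png");t=cv2.imread("pics/t17.png");sa=cv2.imread("pics/scene0.png");s=cv2.imread("pics/s17.png")
d=lambda p,q,y0,y1,x0,x1: (cv2.absdiff(p,q)[y0:y1,x0:x1].max(2)>50).sum()
print("top  core,knob,small:",d(a,t,213,247,303,337),d(a,t,148,172,130,152),d(a,t,210,247,178,194))
print("scene core,knob,small:",d(sa,s,148,170,216,239),d(sa,s,251,277,308,330),d(sa,s,194,220,305,332))
C=cam("top"); H,S,V=cv2.split(cv2.cvtColor(t,cv2.COLOR_BGR2HSV))
m=(H<18)&(S>110)&(V>120); z=np.zeros_like(m); z[115:185,245:330]=m[115:185,245:330]
for c in blobs(z,15): print(cv2.boundingRect(c),"z84",rect(C,c,84),"z21..91",rect(C,c,21))
# scene: where the stack of rolls should project (bottom 18, top 84) vs orange mask
c,M=cam("scene"); W=c["world_to_cam"]
for p in ([658,-154,18],[658,-154,84],[645,-40,13],[645,-40,91]):
    q=W[:3,:3]@p+W[:3,3]; print(p,c["fx"]*q[0]/q[2]+c["cx"],c["fy"]*q[1]/q[2]+c["cy"])
H,S,V=cv2.split(cv2.cvtColor(s,cv2.COLOR_BGR2HSV)); m=(H<18)&(S>120)&(V>110); z=np.zeros_like(m); z[150:235,150:225]=m[150:235,150:225]
for b in blobs(z,15): print("scene orange",cv2.boundingRect(b))
E
```

```text
top  core,knob,small: 0 0 570
scene core,knob,small: 0 0 0
(260, 138, 12, 18) z84 [630.4 -39.3  46.1  27.5   8.4] z21..91 [645.9 -41.   48.7  29.1   8.4]
(295, 132, 24, 20) z84 [ 639.6 -144.3   68.9   37.2   61.1] z21..91 [ 655.6 -152.2   72.9   39.3   61.1]
(302, 130, 14, 15) z84 [ 657.6 -154.2   38.9   35.2   -0.1] z21..91 [ 674.6 -162.6   41.2   37.2   -0.1]
[658, -154, 18] 176.26907315702016 196.52235290478535
[658, -154, 84] 173.89333727204104 177.87424601563748
[645, -40, 13] 205.856915010919 212.22024141348166
[645, -40, 91] 204.07829192150612 189.6540627304041
scene orange (150, 215, 40, 20)
scene orange (195, 185, 30, 30)
scene orange (150, 173, 44, 30)
scene orange (219, 150, 6, 20)
```

```bash
python3 -c "
from plant import ticket; print(ticket.close_job())"
```

```text
the job is handed in; nothing more can be done
None
```

I put all four things back in the order asked and handed the job in at about 38.6 s, with the hand up and clear.

- **Where they ended up:**
  - The wide roll is on the spindle's disc, with the narrow roll over the post on top of it. I measured the narrow roll at the expected height and diameter.
  - The stamp is upright in the pot, near (645,-40).
  - The large stapler is lengthwise in the trough, near (628,74), at 7° like the caddy.
- **Missed grasps:** The real fingertips sit about 33 mm above the reported TCP. My first closes on both rolls therefore shut on nothing, without moving either roll. I confirmed the offset in the images, and the second try held on each roll.
- **Look-alikes:** The core and knob show no change in either view. The small stapler shows none in the scene view. It differs in the top view, probably because the arm was hiding it there; I did not check that further.
- **Not seen by eye:** The picture limit was reached, so I checked the stapler's final placing and the final state from masks and image differences only. The stamp and both rolls I had already seen in place in earlier pictures.

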